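# File two glass colour filters in the spotlight's filter cassette

### The job

Put the two loose glass colour filters away in the grey cassette: slide the blue one into the blue-marked middle slot and the amber one into the amber-marked top slot, in either order, each fully home against the back posts with its grip tab left sticking out of the front, then let go. Don't tip the filters up, and leave the power brick and the tin where they are.

Things in the scene. Friction and masses are not known exactly. Their poses are not given: they have to be found in the camera images.
- cassette: Fixed grey cassette of three horizontal slots, 140 mm wide (y), 117 mm high, its walls and ledges from x = -42 (open front, facing the robot, own -x) to +55 mm; yaw within 0.3 rad. Origin: under the centre of a fully home disc, in the plane of its underside, which is let 0 to 20 mm into the desk (z 0 to -20 mm). Base block 28 mm high, x -53 to +62 mm.
- cassette_front (a point): Middle of the front, (-42, 0, 69) mm in the cassette. Ledge tops are 45, 69 and 93 mm above the cassette's origin, marked green, blue, amber on ledge ends and outer walls. Each slot is 17 mm high and 122 mm wide between walls. Ledges are 7 mm thick and 20 mm wide, open between. A last pair roofs the top slot. A green filter is fixed in the bottom slot, its stub out to x = -73 mm.
- blue_home (a point): Where the centre of the blue filter's underside is when home: on the middle ledges, 69 mm above the cassette's origin. Axes as the cassette's. Two back posts (front faces at x = +46.5 mm, |y| 30 to 40 mm) stop a centred disc here. When home, its tab stands in front of the cassette at (-75, -75) mm.
- amber_home (a point): Where the centre of the amber filter's underside is when home: on the top ledges, 93 mm above the cassette's origin. Axes and back posts as for the blue one. When home, its tab stands in front of the cassette at (-75, +75) mm, clear of the blue one's way in.
- blue_filter: Loose blue glass filter in a black rim: disc 110 mm across, 6 mm thick, 120 g, lying flat on the desk left or right of the cassette, own z up, yaw within 0.4 rad. Origin: centre of the disc's underside. A flat diagonal arm, 14 mm wide, 6 mm thick, runs from the disc towards (-75, -75) mm in its own x, y and carries an upright grip tab there. Belongs in the middle slot, marked blue.
- blue_filter_grip (a point): Point to pinch inside the blue filter's black upright tab, at (-75, -75, 30) mm from the filter's origin in its own axes. The tab is 30 mm long along the filter's x, 14 mm thick along its y (pinch it across this); its top is 46 mm above the disc's underside.
- amber_filter: Loose amber glass filter in a black rim: disc 110 mm across, 6 mm thick, 120 g, lying flat on the desk left or right of the cassette, own z up, yaw within 0.4 rad. Origin: centre of the disc's underside. A flat diagonal arm, 14 mm wide, 6 mm thick, runs from the disc towards (-75, +75) mm in its own x, y and carries an upright grip tab there. Belongs in the top slot, marked amber.
- amber_filter_grip (a point): Point to pinch inside the amber filter's black upright tab, at (-75, +75, 30) mm from the filter's origin in its own axes. The tab is 30 mm long along the filter's x, 14 mm thick along its y (pinch it across this); its top is 46 mm above the disc's underside.
- power_brick: Bystander: black power brick, 55 x 120 x 34 mm, loose on the desk near the cassette. Origin: centre of its underside.
- tin: Bystander: plain aluminium tin, 66 mm across, 75 mm high, loose on the desk near the cassette. Origin: centre of its underside.
Mind the look-alikes: they are no part of the job. Leave any green, pink or turquoise look-alike of the blue_filter alone.

How it is judged:
At the end, for the whole second after the job is handed in: Blue filter in the middle slot, amber in the top slot: each disc centre within 10 mm of its home point along and across the slot and 6 mm in height, level within 0.1 rad, at rest (under 20 mm/s), its tab centre at least 50 mm to the front of the cassette origin (x of blue_filter in the frame of cassette between -0.01 and 0.01 m and y of blue_filter in the frame of blue_home between -0.01 and 0.01 m and z of blue_filter in the frame of blue_home between -0.006 and 0.006 m and angle between each of blue_filter, amber_filter's own z axis and vertical below 0.1 rad and linear speed of each of blue_filter, amber_filter below 0.02 m/s and x of amber_filter in the frame of cassette between -0.01 and 0.01 m and y of amber_filter in the frame of amber_home between -0.01 and 0.01 m and z of amber_filter in the frame of amber_home between -0.006 and 0.006 m and x of each of blue_filter_grip, amber_filter_grip in the frame of cassette below -0.05 m); the robot touches nothing.
It fails at once if the blue filter is tipped more than 0.6 rad from level (angle between blue_filter's own z axis and vertical above 0.6 rad).
It fails at once if the amber filter is tipped more than 0.6 rad from level (angle between amber_filter's own z axis and vertical above 0.6 rad).
It fails at once if the power brick is moved more than 30 mm (distance of power_brick from where it was at the start of the episode above 0.03 m).
It fails at once if the tin is moved more than 30 mm (distance of tin from where it was at the start of the episode above 0.03 m).
It also fails if it takes over 72 s, if anything falls off the work surface, if the arm or the gripper's body presses on something with over 40 N, if the wrist force passes 120 N, or if a joint passes its speed limit or range.

### The arm

A 7-joint arm with a two-finger parallel gripper is mounted at the origin on the work surface. World frame = base frame: x ahead of the robot, y to its left, z up, the work surface at z = 0. Lengths are in m, angles in rad, forces in N, time in s.
With the tool pointing down it reaches from about 0.425 to 0.925 m from the base axis. Payload 6.8 kg.
Tool frame: the origin (TCP) lies between the finger pads; the fingertips stand 22 mm ahead of it and the grasp point (between the pads) lies 3 mm ahead of it (bot.tip_reach is the distance from the TCP to the fingertips, in m); z points along the fingers, x is the direction in which the jaws open and shut, and the axes are right-handed (so a half turn about z gives the same grasp; the last joint's range is limited). The gripper opens to 85 mm and grips with 20 to 120 N. Pads are 22 mm wide; open, the fingers measure 114 mm over their backs; the gripper's body (76 mm by 85 mm) begins 54 mm behind the grasp point. The pads swing forward as they close: fully open they stand 13 mm farther back than shut.
Start: joints at [-1.437, 0.477, 0.022, 1.555, -0.011, 1.109, -0.083], TCP at [0.162, 0.655, 0.253] pointing down, gripper open.
Joint ranges: [-2.96, 2.96], [-0.34, 2.1], [-1.41, 1.46], [0.24, 2.44], [-1.37, 4.51], [0.17, 1.92], [-2.96, 2.96]. Speed limits (rad/s): [2.39, 2.39, 3.14, 3.14, 3.14, 3.14, 3.14].

### API

Orientations are given as a unit quaternion [w, x, y, z].
In Python, from station import bot gives the robot as it stands.
- The arm moves only by the tool step_arm, never from a script. Its argument "targets" is a list of rows, each a list of 5 numbers: the shift along the tool's x, y, z in mm, then the turn about the tool's z in degrees, then the closure, from 0 (fully open) to 1 (shut). In form: [[dx, dy, dz, spin, jaw], ...]. A call has 1 to 20 rows; each row is the pose to reach, as a shift and turn from the pose commanded when the call began, along the tool's axes at that moment; what a row does not reach only later rows make up. A row lasts 1/12 s, in which the tool goes at most 41.7 mm and 7.16 degrees, less where a joint would pass 70% of its speed; a pose out of reach is approached as far as the arm can. A call with a gripper value outside its range is refused whole. The fingers move at their own pace and stop on an object; "newtons" is the grip in N (left out, the last holds). Time passes only in rows, so rows that repeat a pose let the fingers close. It gives the time, the measured TCP pose, the force and the opening at its end, in the units of the state.
- bot.get_obs(): the state, without advancing time (a new reading comes with each control period).
- bot.read_camera(name): name is "scene" or "top"; returns a dict with "frame" (400x640x3 uint8, red, green, blue), "z_map" (400x640 float32, m along the optical axis (not along the pixel's ray), 0 where there is no reading), "fov_y" (degrees; the focal length in pixels is half the picture's height over the tangent of half this angle, whatever the lens; pixels are square), "cx", "cy" (the principal point, pixels), "distortion" ([k1, k2, p1, p2, k3] as OpenCV has them; the pictures are not rectified), "R" (3x3) and "t" (3): a world point X has camera coordinates R X + t. Camera axes: x right, y down, z forward; pixel columns grow to the right and rows downward; lengths in m; the calibration is good to about 2 mm. A picture is of the moment at which its call begins.
- bot.hand_in(): hands the job in, once; it reports no verdict.
The state is a dict: "t": time; "q": joint angles; "joint_vel": joint speeds; "joint_torque": joint torques, N m; "eef_pos": TCP position; "tool_rot": TCP orientation; "contact_force": force on the tool from outside, world axes, zero at the start; "torque": the same for the moment, N m; "gripper_width": opening from 0.0 (shut) to 1.0 (fully open).
Only numpy, scipy, OpenCV 4.12 (cv2) and the standard library are available. Lean on these libraries where they do the work, as an engineer would, in place of code of your own. Each camera call takes 0.05 s, during which the arm holds its last target.

## Working session

There is one attempt and no reset: what is moved stays moved. The work goes in short steps, Python scripts to look and compute and a tool call to move; the robot and the scene stay as the last step left them, time stands still between calls to the robot, and variables do not carry over. Pictures are saved under pics/ and viewed, and the job is handed in when it is done.

Besides the shell and the picture viewer there is one more tool, called after ">>>" by a JSON object that holds its "api" and its "payload". step_arm: Moves the arm, as the interface text tells. Its arguments: {"type":"object","properties":{"targets":{"type":"array"},"newtons":{"type":"number"}},"required":["targets"]}

```bash
ls; mkdir -p pics; python3 - <<'E'
from station import bot
import cv2,numpy as np,pickle
o=bot.get_obs();print({k:np.round(v,3) for k,v in o.items()})
for n in("scene","top"):
    c=bot.read_camera(n);pickle.dump(c,open(f"pics/{n}0.pkl","wb"))
    cv2.imwrite(f"pics/{n}0.png",c["frame"][:,:,::-1]);print(n,c["fov_y"],c["cx"],c["cy"],c["distortion"],c["R"],c["t"])
E
```

```text
pics
{'t': np.float64(0.0), 'q': array([-1.437,  0.478,  0.022,  1.556, -0.011,  1.109, -0.083]), 'joint_vel': array([-0.002,  0.003,  0.001, -0.   , -0.001,  0.001,  0.001]), 'joint_torque': array([ 1.0000e-03, -5.9647e+01,  1.6090e+00, -2.8119e+01,  1.2000e-02,
        1.0000e-02,  0.0000e+00]), 'eef_pos': array([0.161, 0.655, 0.252]), 'tool_rot': array([ 0.001,  0.787,  0.617, -0.001]), 'contact_force': array([-0.515,  0.078,  0.431]), 'torque': array([-0.008, -0.002,  0.014]), 'gripper_width': np.float64(0.997)}
scene 55.55000222743457 316.42809004263296 197.54206842947917 [-0.08325555  0.          0.          0.          0.        ] [[-0.31719235  0.94833359 -0.00723932]
 [ 0.66466406  0.21685448 -0.7149796 ]
 [-0.67646929 -0.23159777 -0.69910784]] [ 0.17310122 -0.27574369  1.53464548]
top 46.781367303620456 315.59906894396363 202.12949637914033 [0.03927682 0.         0.         0.         0.        ] [[ 0.01258735 -0.99978821 -0.01628182]
 [-0.99163621 -0.01038969 -0.12864557]
 [ 0.12844916  0.01776495 -0.99155697]] [0.00625562 0.52611474 1.13287267]
```

View pics/scene0.png

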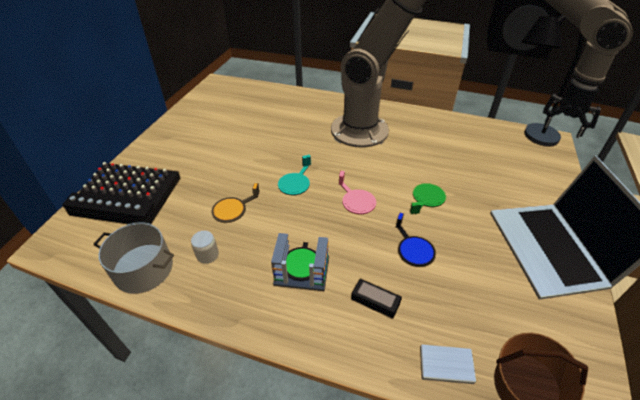

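View pics/top0.png

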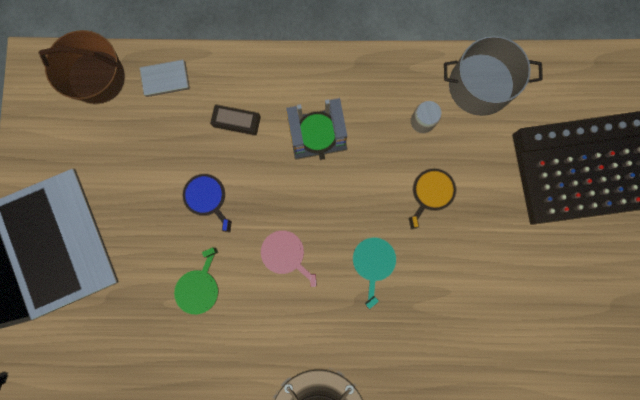

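The blue disc is at (204,194) and the amber at (434,189) in the top view, each with its tab toward the robot (~(227,225) and (414,222)). The cassette is at (318,130). The look-alikes are green (196,292), pink (283,252) and turquoise (374,260), so I'll leave those alone. Next I'll check enlarged crops and measure.

```bash
cat > h.py <<'E'
import numpy as np,cv2,pickle
def load(n,i=0): return pickle.load(open(f"pics/{n}{i}.pkl","rb"))
def K(c):
    f=200/np.tan(np.radians(c["fov_y"]/2)); return np.array([[f,0,c["cx"]],[0,f,c["cy"]],[0,0,1.]])
def rays(c,uv):
    uv=np.asarray(uv,float).reshape(-1,1,2)
    n=cv2.undistortPoints(uv,K(c),np.asarray(c["distortion"],float)).reshape(-1,2)
    return np.c_[n,np.ones(len(n))]
def cloud(c):
    v,u=np.mgrid[:400,:640]; r=rays(c,np.c_[u.ravel(),v.ravel()])*c["z_map"].reshape(-1,1)
    return ((r-c["t"])@c["R"]).reshape(400,640,3)
def onz(c,uv,z):
    d=rays(c,uv)@c["R"]; o=-c["R"].T@c["t"]; return o+d*((z-o[2])/d[:,2])[:,None]
def proj(c,X):
    r=cv2.Rodrigues(np.asarray(c["R"]))[0]
    return cv2.projectPoints(np.asarray(X,float).reshape(-1,1,3),r,np.asarray(c["t"],float),K(c),np.asarray(c["distortion"],float))[0].reshape(-1,2)
def crop(c,u0,v0,w,h,s,fn):
    im=c["frame"][v0:v0+h,u0:u0+w,::-1]; cv2.imwrite(fn,cv2.resize(im,None,fx=s,fy=s,interpolation=cv2.INTER_CUBIC))
E
python3 - <<'E'
from h import *
t=load("top");s=load("scene")
crop(t,175,90,290,150,2.7,"pics/c1.png")
crop(t,280,90,75,75,8,"pics/c2.png")
crop(s,260,225,80,70,8,"pics/c3.png")
P=cloud(t);Q=cloud(s)
for n,(u,v) in dict(blue=(204,194),amber=(434,189),bt=(227,225),at=(414,222),desk=(350,200),brick=(235,120),tin=(428,115),wallL=(295,115),wallR=(340,115),disc=(318,130)).items(): print(n,P[v,u].round(4))
for n,(u,v) in dict(blue=(417,250),amber=(229,209),tin=(204,240),bt=(400,218),at=(255,190),desk=(250,150)).items(): print('s',n,Q[v,u].round(4))
E
```

```text
blue [0.548  0.303  0.0051]
amber [ 0.567  -0.2919  0.0059]
bt [0.4653 0.2329 0.0398]
at [ 0.4773 -0.2313  0.0479]
desk [ 0.5375 -0.0765 -0.0044]
brick [0.7366 0.2225 0.0381]
tin [ 0.7414 -0.2642  0.0741]
wallL [0.7314 0.0641 0.0991]
wallR [ 0.7314 -0.0455  0.1013]
disc [0.713  0.0085 0.0347]
s blue [0.5482 0.3073 0.0052]
s amber [ 0.5707 -0.2868  0.0065]
s tin [ 0.753  -0.2553  0.074 ]
s bt [0.4784 0.2395 0.0467]
s at [ 0.4957 -0.2255  0.0408]
s desk [ 0.2598 -0.3629 -0.0005]
```

View pics/c1.png

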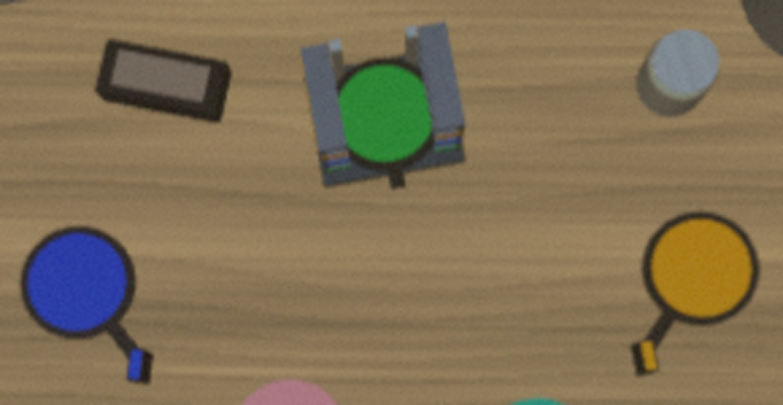

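View pics/c2.png

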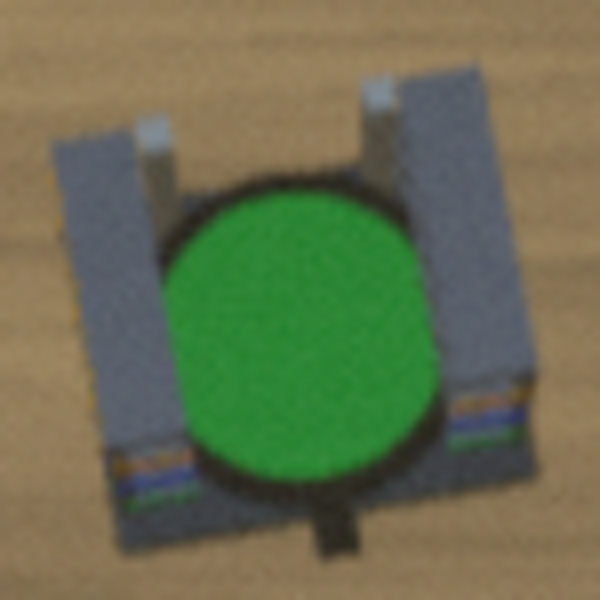

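View pics/c3.png

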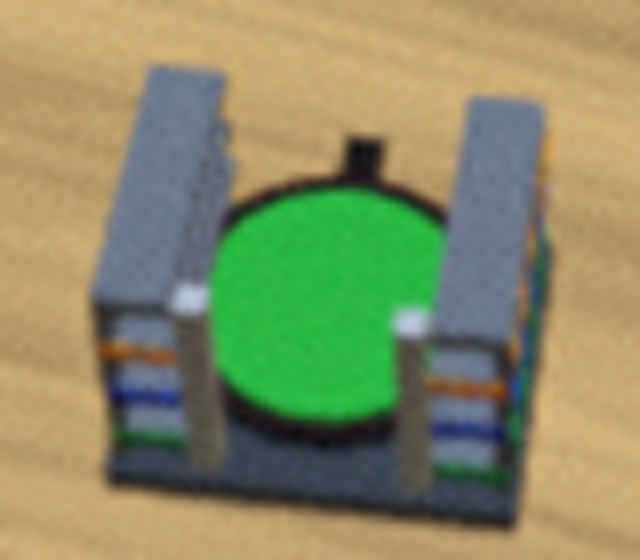

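```bash
cat > fit.py <<'E'
from h import *
from scipy.optimize import least_squares
t=load("top");s=load("scene")
def o(p,u0,v0): return ((np.array(p,float)+.5)/8-.5)+[u0,v0]
m=[(55,70),(55,41),(-42,70),(-42,41),(55,-70),(55,-41),(-42,-70),(-42,-41)]
L=np.array([(x,y,117) for x,y in m])/1e3
T=o([(55,145),(135,131),(108,447),(188,437),(478,68),(398,80),(533,375),(447,385)],280,90)
S=o([(505,345),(430,335),(543,104),(470,98),(97,300),(175,305),(150,68),(222,74)],260,225)
def pose(p):
    c,sn=np.cos(p[3]),np.sin(p[3]);return lambda L:np.array(L)@np.array([[c,-sn,0],[sn,c,0],[0,0,1]]).T+p[:3]
for name,W in(("top",(1,0)),("scene",(0,1)),("both",(1,1))):
    def res(p):
        X=pose(p)(L);return np.r_[W[0]*(proj(t,X)-T).ravel(),W[1]*(proj(s,X)-S).ravel()]
    r=least_squares(res,[.7,0,-.01,.1]);print(name,r.x.round(4),np.abs(r.fun).max().round(2),np.sqrt((r.fun**2).mean()).round(2))
np.save("cas.npy",r.x)
# depth of roof, desk
P=cloud(t);Q=cloud(s)
for C,c in((P,t),(Q,s)):
    w=pose(r.x)
    pts=np.array([(x,y,117) for x in range(-36,50,4) for y in(-62,-58,-54,-50,50,54,58,62)])/1e3
    uv=proj(c,w(pts)).round().astype(int);print("roof",np.median(C[uv[:,1],uv[:,0]],0))
    g=[(x,y,0) for x in np.arange(.42,.62,.01) for y in np.arange(-.1,.1,.01)]
    uv=proj(c,g).round().astype(int);print("desk",np.median(C[uv[:,1],uv[:,0],2]))
# green disc & filters: colour segmentation
import sys
E
python3 fit.py
cat > filt.py <<'E'
from h import *
from scipy.optimize import least_squares
# rim outer + colour centroid
for n in("top","scene"):
    c=load(n);hsv=cv2.cvtColor(c["frame"],cv2.COLOR_RGB2HSV);C=cloud(c)
    for nm,lo,hi in(("blue",(110,120,40),(130,255,255)),("amber",(12,200,120),(24,255,255))):
        m=cv2.inRange(hsv,lo,hi)
        k,lab,st,ce=cv2.connectedComponentsWithStats(m)
        for i in np.argsort(-st[1:,4])[:3]+1:
            if st[i,4]<8: continue
            v,u=np.where(lab==i); 
            X=onz(c,np.c_[u,v],.006 if st[i,4]>300 else .046)
            print(n,nm,st[i],ce[i].round(1),"mean",X.mean(0).round(4),"depth",np.median(C[v,u],0).round(4),"ext",np.ptp(X[:,:2],0).round(3))
E
python3 filt.py
```

```text
top [ 0.7193  0.0118 -0.0532  0.1861] 1.15 0.5
scene [ 0.6894  0.0031 -0.0496  0.1948] 1.24 0.45
both [ 0.7093  0.0113 -0.0221  0.1895] 2.27 0.92
roof [0.71296673 0.02233162 0.09981684]
desk 0.0005941305031163421
roof [0.71787554 0.01435832 0.09849563]
desk -0.0005349833010596826
top blue [ 185  176   37   37 1066] [203. 194.] mean [0.548  0.3053 0.006 ] depth [0.5477 0.3046 0.0074] ext [0.095 0.094]
top blue [223 219   5  12  46] [224.7 224.2] mean [0.4669 0.2375 0.046 ] depth [0.4671 0.2368 0.0468] ext [0.027 0.01 ]
top blue [548 197   4   4  10] [549.7 198.3] mean [ 0.54   -0.5627  0.046 ] depth [ 0.538  -0.557   0.0557] ext [0.007 0.007]
top amber [ 416  171   37   36 1013] [434.3 188.8] mean [ 0.5675 -0.2927  0.006 ] depth [ 0.567  -0.292   0.0075] ext [0.091 0.092]
top amber [413 217   5  10  32] [414.8 221.4] mean [ 0.479  -0.2336  0.046 ] depth [ 0.4785 -0.2337  0.0475] ext [0.022 0.01 ]
scene blue [399 237  35  28 752] [416.4 250.5] mean [0.5507 0.3057 0.006 ] depth [0.5507 0.3056 0.0057] ext [0.1   0.098]
scene blue [398 213   5   7  27] [400.  216.2] mean [0.4705 0.2382 0.046 ] depth [0.4686 0.2382 0.0457] ext [0.027 0.011]
scene blue [314 278   9   2  16] [318.4 278.4] mean [0.7536 0.0753 0.046 ] depth [0.7553 0.0758 0.0486] ext [0.008 0.021]
scene amber [214 199  29  20 239] [228.9 208.4] mean [ 0.6001 -0.264   0.046 ] depth [ 0.5662 -0.2883  0.006 ] ext [0.084 0.083]
scene amber [254 184   3   5  11] [254.9 185.7] mean [ 0.4821 -0.2315  0.046 ] depth [ 0.4819 -0.2315  0.0467] ext [0.019 0.008]
```

```bash
cat >> fit.py <<'E'
print("--- fixed z")
zf=-.018
for name,W in(("top",(1,0)),("scene",(0,1)),("both",(1,1))):
    def res(p):
        X=pose([p[0],p[1],zf,p[2]])(L);return np.r_[W[0]*(proj(t,X)-T).ravel(),W[1]*(proj(s,X)-S).ravel()]
    r=least_squares(res,[.7,0,.1]);print(name,r.x.round(4),np.abs(r.fun).max().round(2))
for c in(t,s):
    hsv=cv2.cvtColor(c["frame"],cv2.COLOR_RGB2HSV); m=cv2.inRange(hsv,(50,120,60),(75,255,255))
    k,lab,st,ce=cv2.connectedComponentsWithStats(m)
    for i in range(1,k):
        if st[i,4]>300: print("green",ce[i].round(1),onz(c,ce[i],.006+.045+zf))
p=[r.x[0],r.x[1],zf,r.x[2]];np.save("cas.npy",p)
w=pose(p)
E=[]
for x0,x1,y0,y1,z in[(-42,55,41,70,117),(-42,55,-70,-41,117),(-53,62,-70,70,28),(46.5,46.5,30,40,117),(46.5,46.5,-40,-30,117)]:
    E.append([(x0,y0,z),(x1,y0,z),(x1,y1,z),(x0,y1,z)])
for n,c,(u0,v0,ww,h) in(("t",t,(280,90,75,75)),("s",s,(260,225,80,70))):
    im=cv2.resize(c["frame"][v0:v0+h,u0:u0+ww,::-1],None,fx=8,fy=8,interpolation=cv2.INTER_CUBIC)
    for e in E:
        uv=((proj(c,w(np.array(e)/1e3))-[u0,v0]+.5)*8-.5).round().astype(np.int32)
        cv2.polylines(im,[uv],True,(0,255,255),1)
    cv2.imwrite(f"pics/fit_{n}.png",im)
E
python3 fit.py | sed -n '/---/,$p'
```

```text
--- fixed z
top [0.7084 0.0111 0.1861] 1.94
scene [0.7116 0.0126 0.1941] 2.26
both [0.7096 0.0117 0.1894] 2.35
green [317.2 131.6] [[0.70926975 0.01053985 0.033     ]]
green [196.9 288.6] [[0.30810341 0.3023746  0.033     ]]
green [428.2 195.3] [[0.33827969 0.30968039 0.033     ]]
green [299.6 262. ] [[0.71120741 0.00737792 0.033     ]]
```

```bash
python3 -c "
import cv2,numpy as np
a=cv2.imread('pics/fit_t.png');b=cv2.imread('pics/fit_s.png');a=a[:560];h=np.hstack([a,b]);cv2.imwrite('pics/fit2.png',cv2.resize(h,(800,int(560*800/h.shape[1]))))"
```

```text
(no output)
```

View pics/fit2.png

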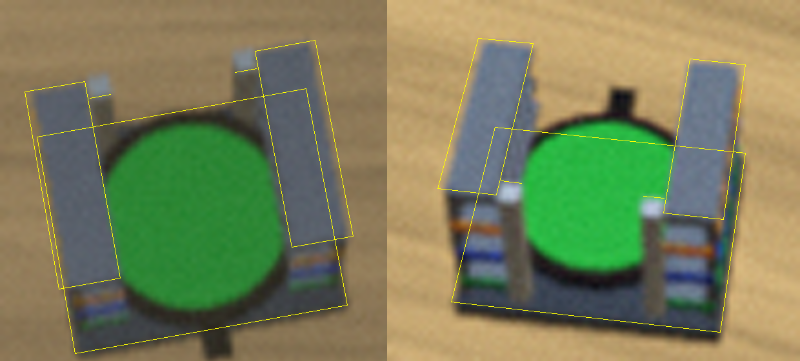

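```bash
cat > fit3.py <<'E'
exec(open("fit.py").read().split('print("--- fixed z")')[0].split("for name,W")[0])
for zf in(None,-.018):
  for name,W in(("top",(1,0)),("scene",(0,1)),("both",(1,1))):
    def res(p):
        LL=L.copy();o_=np.abs(L[:,1])>.06;LL[o_,1]=np.sign(L[o_,1])*p[4]
        q=p[:4].copy()
        if zf is not None:q[2]=zf
        X=pose(q)(LL);return np.r_[W[0]*(proj(t,X)-T).ravel(),W[1]*(proj(s,X)-S).ravel()]
    r=least_squares(res,[.7,0,-.01,.1,.068]);print(zf,name,r.x.round(4),np.abs(r.fun).max().round(2))
E
python3 fit3.py
```

```text
None top [ 0.7099  0.0112 -0.023   0.1859  0.0658] 0.74
None scene [ 0.7069  0.0106 -0.0249  0.197   0.0658] 0.51
None both [ 0.7094  0.0114 -0.0215  0.1907  0.0656] 0.75
-0.018 top [ 0.7084  0.0111 10.6414  0.1859  0.0655] 0.83
-0.018 scene [ 0.7118  0.0127 -0.01    0.1973  0.0652] 0.6
-0.018 both [0.7097 0.0117 3.548  0.1907 0.0654] 0.96
```

```bash
cat > tabs.py <<'E'
from h import *
t=load("top");s=load("scene")
def ov(fn,bp,ap):
    out=[]
    for c,bx,ax in((t,(175,165,66,66),(395,165,66,66)),(s,(382,205,66,66),(206,175,66,66))):
        for (u0,v0,w,h),p,sg in((bx,bp,-1),(ax,ap,1)):
            im=cv2.resize(c["frame"][v0:v0+h,u0:u0+w,::-1],None,fx=6,fy=6,interpolation=cv2.INTER_CUBIC)
            if p is not None:
                cs,sn=np.cos(p[2]),np.sin(p[2]);R=np.array([[cs,-sn,0],[sn,cs,0],[0,0,1]])
                a=np.linspace(0,6.28,60)
                Ls=[np.c_[.055*np.cos(a),.055*np.sin(a),0*a+.006]]
                for z in(.046,):Ls.append(np.array([(-.075+i*.015,sg*.075+j*.007,z) for i,j in((1,1),(1,-1),(-1,-1),(-1,1))]))
                for X in Ls:
                    uv=((proj(c,X@R.T+[p[0],p[1],0])-[u0,v0]+.5)*6-.5).round().astype(np.int32);cv2.polylines(im,[uv],True,(255,255,255),1)
            out.append(im)
    g=np.vstack([np.hstack(out[:2]),np.hstack(out[2:])]);cv2.imwrite(fn,cv2.resize(g,(600,600)))
ov("pics/tabs.png",(.549,.3055,-.08),(.567,-.2915,.19))
E
python3 tabs.py
```

```text
(no output)
```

View pics/tabs.png

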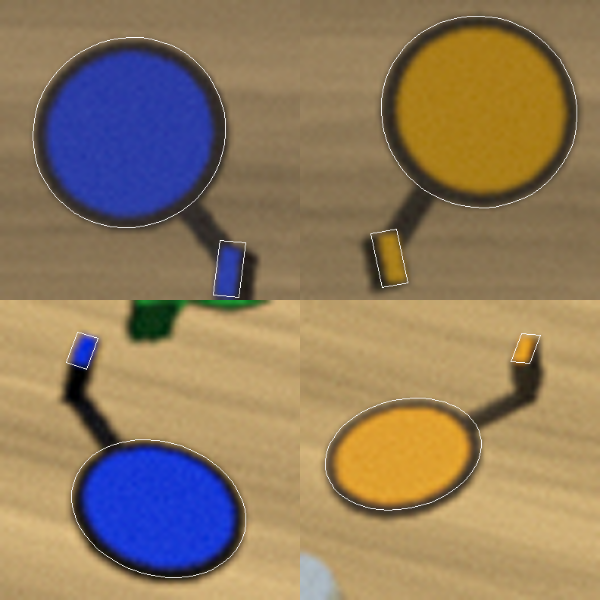

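```bash
cat > g.py <<'E'
from h import *
from scipy.spatial.transform import Rotation as Ro
CAS=np.array([.7097,.0114,-.018,.190])
B=np.array([.549,.3055,0,-.08]);A=np.array([.567,-.2915,0,.19])
TB=np.array([-.075,-.075,.030]);TA=np.array([-.075,.075,.030])
def rz(a):return Ro.from_euler("z",a).as_matrix()
def grip(f,tab): return rz(f[3])@tab+f[:3]
def obs():
    from station import bot
    o=bot.get_obs();w=o["tool_rot"];R=Ro.from_quat([w[1],w[2],w[3],w[0]]).as_matrix();return o,o["eef_pos"],R
def delta(tcp,yaw,R,p):
    """tool shift mm and spin deg to put TCP at tcp with jaw axis at filter-y of yaw"""
    d=R.T@(np.asarray(tcp)-p)*1e3
    cur=np.arctan2(R[1,0],R[0,0]); sp=-np.degrees((yaw+np.pi/2-cur+np.pi/2)%np.pi-np.pi/2)
    return d.round(1),sp.round(2)
def incas(x,y,z): return rz(CAS[3])@np.array([x,y,z])+CAS[:3]
def say(tcp,yaw):
    o,p,R=obs();print("t",round(float(o["t"]),2),"tcp",np.round(p,4),"tilt",np.round(R[:2,2],4),"F",np.round(o["contact_force"],2),"w",round(float(o["gripper_width"]),3))
    print("target",np.round(tcp,4),"->",delta(tcp,yaw,R,p))
E
python3 -c "
from g import *
b=grip(B,TB);print(b,grip(A,TA))
say([b[0],b[1],.12],B[3])"
```

```text
[0.46824627 0.23673347 0.03      ] [ 0.47918527 -0.2320141   0.03      ]
t 0.1 tcp [0.1615 0.6549 0.2524] tilt [-0.0003 -0.0016] F [ 0.21 -0.6   0.88] w 0.998
target [0.4682 0.2367 0.12  ] -> (array([-332.3,  397.9,  133. ]), np.float64(-9.27))
```

>>> {"api": "step_arm", "payload": {"targets": [[-332, 398, 60, -9.3, 0], [-332, 398, 60, -9.3, 0], [-332, 398, 60, -9.3, 0], [-332, 398, 60, -9.3, 0], [-332, 398, 60, -9.3, 0], [-332, 398, 60, -9.3, 0], [-332, 398, 60, -9.3, 0], [-332, 398, 60, -9.3, 0], [-332, 398, 60, -9.3, 0], [-332, 398, 60, -9.3, 0], [-332, 398, 60, -9.3, 0], [-332, 398, 60, -9.3, 0], [-332, 398, 60, -9.3, 0], [-332, 398, 133, -9.3, 0], [-332, 398, 133, -9.3, 0], [-332, 398, 133, -9.3, 0], [-332, 398, 133, -9.3, 0], [-332, 398, 133, -9.3, 0], [-332, 398, 133, -9.3, 0], [-332, 398, 133, -9.3, 0]]}}

```text
t: 1.77
eef_pos: [0.4695, 0.2387, 0.1221]
tool_rot: [0.0, 0.734, 0.679, 0.002]
contact_force: [-0.3, -0.1, -0.1]
gripper_width: 0.996
```

```bash
python3 -c "
from g import *
b=grip(B,TB)
say([b[0],b[1],.032],B[3])"
```

```text
t 1.77 tcp [0.4695 0.2387 0.1221] tilt [0.0027 0.002 ] F [-0.29 -0.13 -0.09] w 0.996
target [0.4682 0.2367 0.032 ] -> (array([-2.3, -1.3, 90.1]), np.float64(0.07))
```

>>> {"api": "step_arm", "payload": {"targets": [[0, 0, 30, 0, 0], [0, 0, 60, 0, 0], [0, 0, 80, 0, 0], [0, 0, 88, 0, 0], [0, 0, 88, 0, 0], [0, 0, 88, 0, 0], [0, 0, 88, 0, 0]]}}

```text
t: 2.35
eef_pos: [0.4696, 0.2384, 0.0338]
tool_rot: [0.0, 0.735, 0.678, 0.001]
contact_force: [-0.4, -0.4, 0.2]
gripper_width: 0.997
```

```bash
python3 - <<'E'
from g import *
from station import bot
b=grip(B,TB)
say([b[0],b[1],.032],B[3])
a=bot.read_camera("top")["frame"][175:275,175:275,::-1];c=bot.read_camera("scene")["frame"][170:270,360:460,::-1]
cv2.imwrite("pics/pre.png",cv2.resize(np.hstack([a,c]),(800,400),interpolation=cv2.INTER_CUBIC))
E
```

```text
t 2.35 tcp [0.4696 0.2384 0.0338] tilt [0.0023 0.0015] F [-0.4  -0.42  0.2 ] w 0.997
target [0.4682 0.2367 0.032 ] -> (array([-1.8, -1.3,  1.8]), np.float64(0.03))
```

View pics/pre.png

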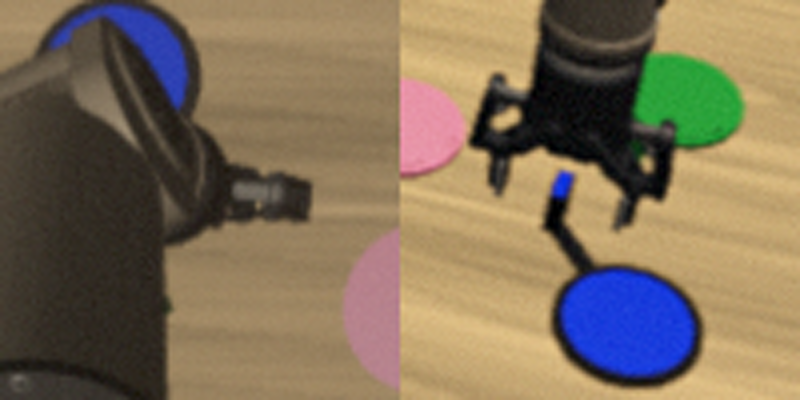

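The scene view shows the tab between the open jaws, roughly centred. Closing on it now.

>>> {"api": "step_arm", "payload": {"newtons": 80, "targets": [[-2, -1, 2, 0, 0], [-2, -1, 2, 0, 0.3], [-2, -1, 2, 0, 0.6], [-2, -1, 2, 0, 0.9], [-2, -1, 2, 0, 1], [-2, -1, 2, 0, 1], [-2, -1, 2, 0, 1], [-2, -1, 2, 0, 1], [-2, -1, 2, 0, 1], [-2, -1, 2, 0, 1], [-2, -1, 2, 0, 1], [-2, -1, 2, 0, 1]]}}

```text
t: 3.45
eef_pos: [0.4675, 0.2358, 0.0304]
tool_rot: [0.0, 0.735, 0.678, 0.0]
contact_force: [-0.5, -0.5, 4.6]
gripper_width: 0.151
```

>>> {"api": "step_arm", "payload": {"targets": [[0, 0, -5, 0, 1], [0, 0, -15, 0, 1], [0, 0, -30, 0, 1], [0, 0, -50, 0, 1], [0, 0, -70, 0, 1], [0, 0, -75, 0, 1], [0, 0, -75, 0, 1], [0, 0, -75, 0, 1]]}}

```text
t: 4.12
eef_pos: [0.4672, 0.2358, 0.1053]
tool_rot: [-0.0, 0.735, 0.679, 0.0]
contact_force: [-0.6, 0.1, -1.4]
gripper_width: 0.149
```

```bash
python3 - <<'E'
from g import *
from station import bot
say(incas(-.205,-.075,.069+.008+.032),CAS[3])
T=bot.read_camera("top");S=bot.read_camera("scene")
pickle.dump(T,open("pics/top1.pkl","wb"));pickle.dump(S,open("pics/scene1.pkl","wb"))
a=T["frame"][150:250,175:275,::-1];c=S["frame"][160:260,360:460,::-1]
cv2.imwrite("pics/lift.png",cv2.resize(np.hstack([a,c]),(800,400),interpolation=cv2.INTER_CUBIC))
E
```

```text
t 4.12 tcp [0.4672 0.2358 0.1053] tilt [0.0001 0.0002] F [-0.61  0.07 -1.43] w 0.149
target [ 0.5226 -0.101   0.091 ] -> (array([-331.3,   81.9,   14.2]), np.float64(-15.43))
```

View pics/lift.png

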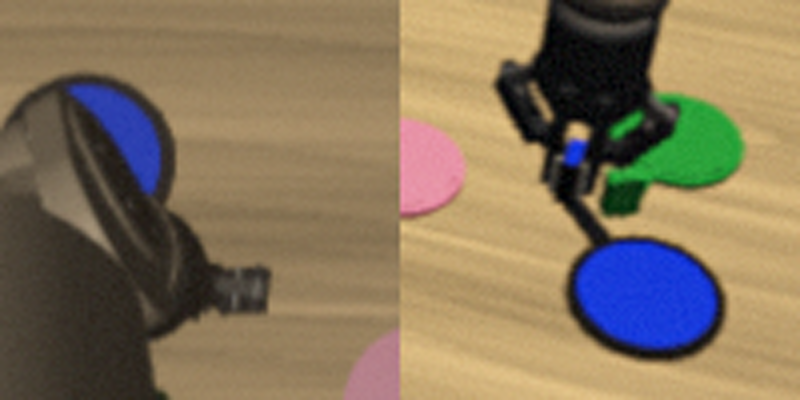

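```bash
cat > inhand.py <<'E'
from g import *
def meas(c,nm,exp,mn=60):
    lo,hi={"blue":((110,120,40),(130,255,255)),"amber":((12,170,90),(24,255,255))}[nm]
    hsv=cv2.cvtColor(c["frame"],cv2.COLOR_RGB2HSV);m=cv2.inRange(hsv,lo,hi);C=cloud(c)
    k,lab,st,ce=cv2.connectedComponentsWithStats(m);i=1+np.argmax(st[1:,4])
    v,u=np.where(cv2.erode((lab==i).astype(np.uint8),np.ones((3,3)))>0);X=C[v,u]
    A_=np.c_[X[:,:2]-X[:,:2].mean(0),np.ones(len(X))]
    co,*_=np.linalg.lstsq(A_,X[:,2],rcond=None)
    for _ in range(3):
        r=X[:,2]-A_@co;g=np.abs(r)<2.5*r.std();co,*_=np.linalg.lstsq(A_[g],X[g,2],rcond=None)
    v,u=np.where(lab==i);Y=onz(c,np.c_[u,v],co[2]);(cx,cy),rad=cv2.minEnclosingCircle((Y[:,:2]*1e3).astype(np.float32))
    print(nm,"n",len(X),"tilt x,y",co[:2].round(3),"topz",co[2].round(4),"cen",Y.mean(0).round(4),"circ",round(cx,1),round(cy,1),round(rad,1))
E
python3 - <<'E'
from inhand import *
meas(load("scene",0),"blue",0);meas(load("scene",1),"blue",0);meas(load("top",1),"blue",0)
E
```

```text
blue n 631 tilt x,y [0.009 0.003] topz 0.0058 cen [0.5506 0.3057 0.0058] circ 549.6 305.3 50.5
blue n 673 tilt x,y [ 0.002 -0.008] topz 0.0801 cen [0.5492 0.305  0.0801] circ 547.8 304.1 50.7
blue n 187 tilt x,y [ 0.01  -0.023] topz 0.0826 cen [0.566  0.2794 0.0826] circ 560.2 287.4 41.2
```

>>> {"api": "step_arm", "payload": {"targets": [[-25, 6, 0, -3, 1], [-55, 13, 0, -6, 1], [-85, 21, 0, -9, 1], [-115, 28, 0, -12, 1], [-145, 36, 0, -15.4, 1], [-175, 43, 0, -15.4, 1], [-205, 51, 0, -15.4, 1], [-235, 58, 0, -15.4, 1], [-265, 66, 0, -15.4, 1], [-295, 73, 0, -15.4, 1], [-318, 79, 5, -15.4, 1], [-328, 81, 10, -15.4, 1], [-331, 82, 15, -15.4, 1], [-331, 82, 18, -15.4, 1], [-331, 82, 18, -15.4, 1], [-331, 82, 18, -15.4, 1]]}}

```text
t: 5.55
eef_pos: [0.5225, -0.0985, 0.0867]
tool_rot: [-0.001, 0.636, 0.772, -0.0]
contact_force: [-0.6, 0.9, 0.3]
gripper_width: 0.153
```

```bash
python3 - <<'E'
from inhand import *
from station import bot
say(incas(-.205,-.075,.069+.005+.031),CAS[3])
T=bot.read_camera("top");S=bot.read_camera("scene")
pickle.dump(T,open("pics/top2.pkl","wb"));pickle.dump(S,open("pics/scene2.pkl","wb"))
meas(S,"blue",0);meas(T,"blue",0);print(incas(-.13,0,.08))
a=T["frame"][90:240,240:390,::-1];c=S["frame"][160:310,230:380,::-1]
cv2.imwrite("pics/pre2.png",cv2.resize(np.hstack([a,c]),(800,400),interpolation=cv2.INTER_CUBIC))
E
```

```text
t 5.55 tcp [ 0.5225 -0.0985  0.0867] tilt [-0.0013  0.001 ] F [-0.61  0.9   0.26] w 0.153
target [ 0.5226 -0.101   0.087 ] -> (array([-2.4, -0.4, -0.3]), np.float64(0.11))
blue n 578 tilt x,y [ 0.001 -0.   ] topz 0.0628 cen [ 0.5838 -0.0097  0.0628] circ 583.1 -10.5 50.2
blue n 1016 tilt x,y [-0.005  0.002] topz 0.0637 cen [ 0.5807 -0.0112  0.0637] circ 580.9 -10.7 48.2
[ 0.58203945 -0.01315166  0.062     ]
```

View pics/pre2.png

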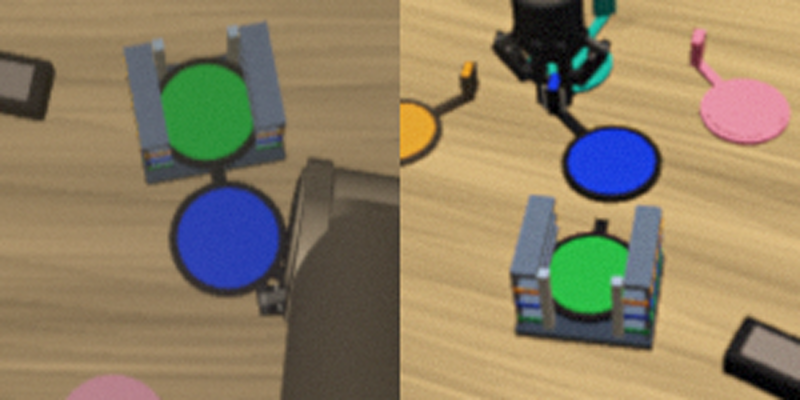

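>>> {"api": "step_arm", "payload": {"targets": [[-2, 0, 0, 0, 1], [-2.4, 10, 0, 0, 1], [-2.4, 22, 0, 0, 1], [-2.4, 34, 0, 0, 1], [-2.4, 46, 0, 0, 1], [-2.4, 56, 0, 0, 1], [-2.4, 66, 0, 0, 1], [-2.4, 75, 0, 0, 1], [-2.4, 80, 0, 0, 1], [-2.4, 80, 0, 0, 1]]}}

```text
t: 6.48
eef_pos: [0.6031, -0.0875, 0.0873]
tool_rot: [0.0, 0.637, 0.771, 0.0]
contact_force: [0.5, -0.2, -1.5]
gripper_width: 0.152
```

```bash
cat > look.py <<'E'
from inhand import *
from station import bot
import sys
def look(i,nm,tx,ty,h,yc=None):
    say(incas(tx,ty,h),CAS[3])
    T=bot.read_camera("top");S=bot.read_camera("scene")
    pickle.dump(T,open(f"pics/top{i}.pkl","wb"));pickle.dump(S,open(f"pics/scene{i}.pkl","wb"))
    meas(S,nm,0);meas(T,nm,0)
    a=T["frame"][90:190,270:370,::-1];c=S["frame"][200:300,250:350,::-1]
    cv2.imwrite(f"pics/look{i}.png",cv2.resize(np.hstack([a,c]),(800,400),interpolation=cv2.INTER_CUBIC))
E
python3 -c "
from look import *
look(3,'blue',-.075,-.075,.069+.005+.031)"
```

```text
t 6.48 tcp [ 0.6031 -0.0875  0.0873] tilt [0.0009 0.0001] F [ 0.52 -0.19 -1.52] w 0.152
target [ 0.6502 -0.0764  0.087 ] -> (array([ 2. , 48.3,  0.3]), np.float64(-0.0))
blue n 620 tilt x,y [0.    0.004] topz 0.0629 cen [ 6.631e-01 -2.000e-04  6.290e-02] circ 662.2 0.1 50.0
blue n 961 tilt x,y [-0.003  0.001] topz 0.0643 cen [6.61e-01 2.00e-04 6.43e-02] circ 661.5 0.1 48.2
```

View pics/look3.png

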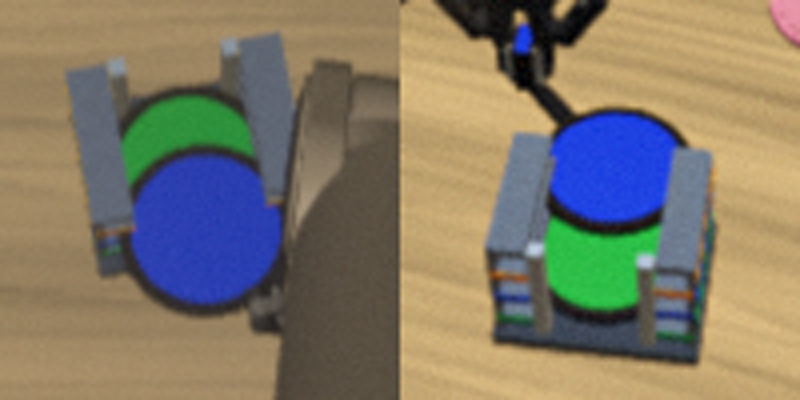

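>>> {"api": "step_arm", "payload": {"targets": [[1, 8, 0, 0, 1], [2, 18, 0, 0, 1], [2, 28, 0, 0, 1], [2, 36, 0, 0, 1], [2, 42, 0, 0, 1], [2, 44, 0, 0, 1], [2, 44, 0, 0, 1]]}}

```text
t: 7.17
eef_pos: [0.6453, -0.0775, 0.0871]
tool_rot: [0.0, 0.637, 0.771, 0.0]
contact_force: [0.3, -0.7, -1.9]
gripper_width: 0.155
```

```bash
python3 -c "
from look import *
look(4,'blue',-.075,-.075,.069+.005+.031)"
```

```text
t 7.17 tcp [ 0.6453 -0.0775  0.0871] tilt [0.0002 0.    ] F [ 0.32 -0.71 -1.89] w 0.155
target [ 0.6502 -0.0764  0.087 ] -> (array([0.1, 5. , 0.2]), np.float64(-0.02))
blue n 651 tilt x,y [-0.005 -0.001] topz 0.0626 cen [0.7055 0.0088 0.0626] circ 704.7 10.3 49.8
blue n 910 tilt x,y [0.001 0.005] topz 0.0639 cen [0.7038 0.0099 0.0639] circ 703.7 10.0 48.1
```

View pics/look4.png

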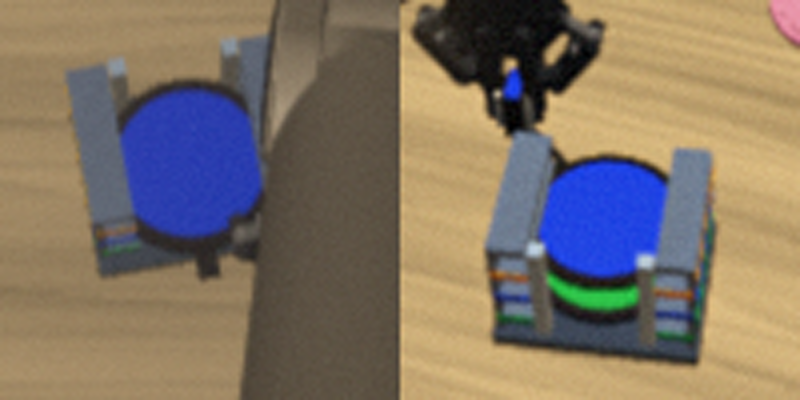

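>>> {"api": "step_arm", "payload": {"targets": [[0, 1, 0, 0, 1], [0, 2, 0, 0, 1], [0, 3, 0, 0, 1], [0, 3, 0, 0, 1]]}}

```text
t: 7.6
eef_pos: [0.6478, -0.0771, 0.0874]
tool_rot: [0.0, 0.637, 0.771, 0.0]
contact_force: [-0.3, -0.0, -0.5]
gripper_width: 0.155
```

>>> {"api": "step_arm", "payload": {"targets": [[0, 1, 0, 0, 1], [0, 1.5, 0, 0, 1], [0, 1.5, 0, 0, 1]]}}

```text
t: 7.85
eef_pos: [0.6492, -0.0768, 0.0873]
tool_rot: [0.0, 0.637, 0.771, 0.0]
contact_force: [-0.4, -0.3, -1.0]
gripper_width: 0.155
```

>>> {"api": "step_arm", "payload": {"targets": [[0, 0, 1, 0, 1], [0, 0, 2, 0, 1], [0, 0, 3, 0, 1], [0, 0, 3, 0, 1]]}}

```text
t: 8.18
eef_pos: [0.6489, -0.0768, 0.084]
tool_rot: [-0.0, 0.637, 0.771, -0.0]
contact_force: [-0.1, 0.5, -1.6]
gripper_width: 0.153
```

>>> {"api": "step_arm", "payload": {"targets": [[0, 0, 1, 0, 1], [0, 0, 2, 0, 1], [0, 0, 2, 0, 1]]}}

```text
t: 8.43
eef_pos: [0.6491, -0.0768, 0.0821]
tool_rot: [-0.0, 0.637, 0.771, -0.0]
contact_force: [-0.2, 0.1, -0.6]
gripper_width: 0.156
```

>>> {"api": "step_arm", "payload": {"targets": [[0, 0.5, 0.5, 0, 1], [0, 1, 1, 0, 1], [0, 1, 1, 0, 1]]}}

```text
t: 8.68
eef_pos: [0.6501, -0.0769, 0.0819]
tool_rot: [-0.0, 0.637, 0.771, -0.0]
contact_force: [-2.0, -0.5, 2.7]
gripper_width: 0.15
```

>>> {"api": "step_arm", "payload": {"targets": [[0, 1, 0, 0, 1], [0, 1.5, 0, 0, 1], [0, 1.5, 0, 0, 1]]}}

```text
t: 8.93
eef_pos: [0.6515, -0.0767, 0.0818]
tool_rot: [-0.0, 0.637, 0.771, -0.0]
contact_force: [-3.4, -1.1, 5.8]
gripper_width: 0.156
```

```bash
python3 -c "
from look import *
look(5,'blue',-.075,-.075,.069+.031)"
```

```text
t 8.93 tcp [ 0.6515 -0.0767  0.0818] tilt [-0.0003 -0.0002] F [-3.38 -1.1   5.77] w 0.156
target [ 0.6502 -0.0764  0.082 ] -> (array([ 0.5, -1.2, -0.2]), np.float64(-0.05))
blue n 637 tilt x,y [-0.002  0.007] topz 0.0577 cen [0.7118 0.0092 0.0577] circ 711.3 11.9 50.0
blue n 905 tilt x,y [-0.002 -0.002] topz 0.0589 cen [0.71   0.0109 0.0589] circ 710.1 11.1 48.2
```

View pics/look5.png

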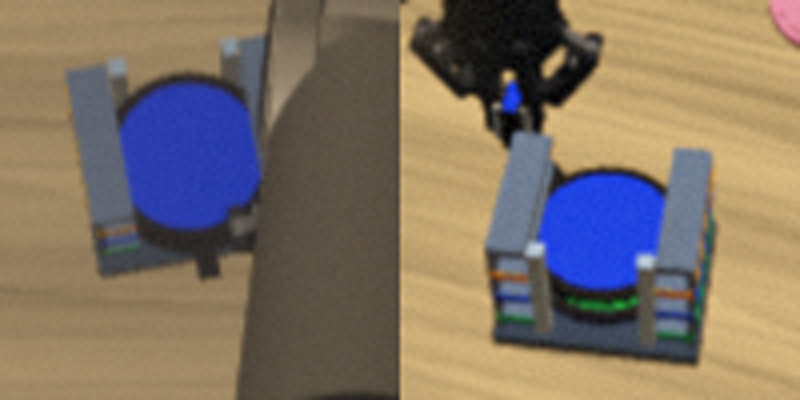

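>>> {"api": "step_arm", "payload": {"targets": [[0, 1, 0, 0, 1], [0, 1, 0, 0, 1]]}}

```text
t: 9.2
eef_pos: [0.6518, -0.0768, 0.0818]
tool_rot: [-0.0, 0.637, 0.771, -0.001]
contact_force: [-5.8, -1.2, 7.7]
gripper_width: 0.154
```

>>> {"api": "step_arm", "payload": {"targets": [[0, 1, 0, 0, 1], [0, 1, 0, 0, 1]]}}

```text
t: 9.37
eef_pos: [0.6521, -0.0768, 0.0819]
tool_rot: [-0.001, 0.637, 0.771, -0.001]
contact_force: [-8.5, -0.3, 9.4]
gripper_width: 0.153
```

>>> {"api": "step_arm", "payload": {"targets": [[0, -1.5, -1, 0, 1], [0, -1.5, -1, 0, 1], [0, -1.5, -1, 0, 0.7], [0, -1.5, -1, 0, 0.6], [0, -1.5, -1, 0, 0.5], [0, -1.5, -1, 0, 0.4], [0, -1.5, -1, 0, 0.4], [0, -1.5, -1, 0, 0.4], [0, -1.5, -1, 0, 0.4]]}}

```text
t: 10.12
eef_pos: [0.6521, -0.0763, 0.0823]
tool_rot: [0.0, 0.637, 0.771, 0.0]
contact_force: [-0.3, 0.5, -0.0]
gripper_width: 0.595
```

>>> {"api": "step_arm", "payload": {"targets": [[0, -1.5, -10, 0, 0.4], [0, -1.5, -30, 0, 0.4], [0, -1.5, -60, 0, 0.4], [0, -1.5, -95, 0, 0.4], [0, -1.5, -120, 0, 0.4], [0, -1.5, -130, 0, 0.4], [0, -1.5, -130, 0, 0.4]]}}

```text
t: 10.7
eef_pos: [0.6523, -0.0769, 0.2162]
tool_rot: [0.002, 0.637, 0.771, 0.002]
contact_force: [-0.3, -0.2, -1.0]
gripper_width: 0.6
```

```bash
python3 -c "
from look import *
a=grip(A,TA)
look(6,'blue',-.075,-.075,.069+.031);say([a[0],a[1],.21],A[3])"
```

```text
t 10.7 tcp [ 0.6523 -0.0769  0.2162] tilt [ 0.0063 -0.0001] F [-0.31 -0.17 -0.95] w 0.6
target [ 0.6502 -0.0764  0.082 ] -> (array([  1. ,  -2.8, 134.2]), np.float64(-0.06))
blue n 636 tilt x,y [0.004 0.009] topz 0.0576 cen [0.7118 0.0092 0.0576] circ 711.2 11.9 49.9
blue n 781 tilt x,y [-0.004 -0.001] topz 0.0589 cen [0.71   0.0149 0.0589] circ 709.9 10.9 48.3
t 10.8 tcp [ 0.6501 -0.0765  0.2118] tilt [-0.0006  0.0002] F [-0.65  0.04 -0.8 ] w 0.598
target [ 0.4792 -0.232   0.21  ] -> (array([-120.6, -197.1,    1.9]), np.float64(-0.04))
```

View pics/look6.png

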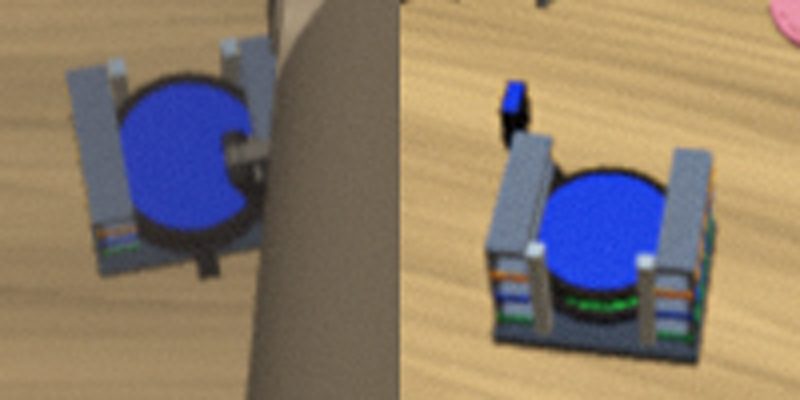

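The blue filter sits level in the middle slot, let go, and its tab is in front. Now on to the amber one.

>>> {"api": "step_arm", "payload": {"targets": [[-18, -30, 0, 0, 0], [-36, -60, 0, 0, 0], [-54, -90, 0, 0, 0], [-72, -120, 0, 0, 0], [-90, -150, 10, 0, 0], [-108, -177, 40, 0, 0], [-118, -193, 70, 0, 0], [-120, -197, 90, 0, 0], [-120, -197, 90, 0, 0], [-120, -197, 90, 0, 0], [-120, -197, 90, 0, 0]]}}

```text
t: 11.72
eef_pos: [0.4806, -0.2308, 0.1225]
tool_rot: [-0.0, 0.637, 0.771, 0.0]
contact_force: [1.0, -0.7, 0.6]
gripper_width: 0.997
```

```bash
python3 - <<'E'
from inhand import *
from station import bot
a=grip(A,TA);say([a[0],a[1],.032],A[3])
x=bot.read_camera("top")["frame"][150:250,365:465,::-1];S=bot.read_camera("scene");c=S["frame"][140:240,200:300,::-1]
meas(S,"amber",0)
cv2.imwrite("pics/prea.png",cv2.resize(np.hstack([x,c]),(800,400),interpolation=cv2.INTER_CUBIC))
E
```

```text
t 11.72 tcp [ 0.4806 -0.2308  0.1225] tilt [0.0002 0.0003] F [ 1.02 -0.66  0.59] w 0.997
target [ 0.4792 -0.232   0.032 ] -> (array([-0.9, -1.7, 90.5]), np.float64(0.03))
amber n 398 tilt x,y [-0.001  0.007] topz 0.0061 cen [ 0.5707 -0.291   0.0061] circ 569.6 -291.6 47.7
```

View pics/prea.png

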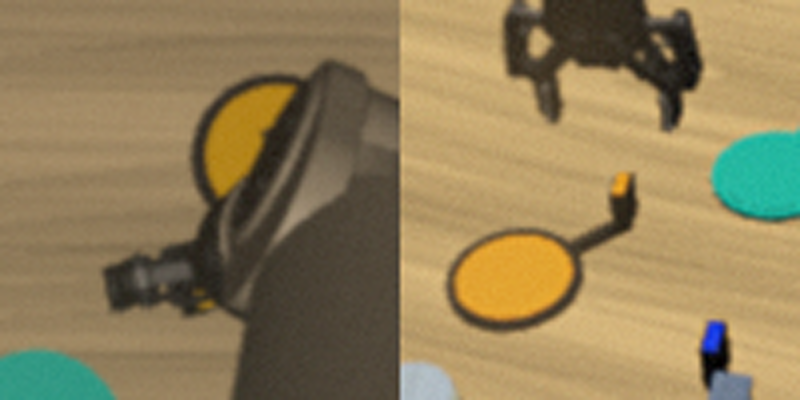

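The jaws are over the amber tab, square to it. Going down and closing.

>>> {"api": "step_arm", "payload": {"targets": [[-1, -1.5, 30, 0, 0], [-1, -1.5, 60, 0, 0], [-1, -1.5, 80, 0, 0], [-1, -1.5, 90, 0, 0], [-1, -1.5, 90, 0, 0], [-1, -1.5, 90, 0, 0]]}}

```text
t: 12.32
eef_pos: [0.4793, -0.2327, 0.033]
tool_rot: [0.0, 0.637, 0.771, 0.0]
contact_force: [0.5, 0.0, 0.5]
gripper_width: 0.999
```

>>> {"api": "step_arm", "payload": {"newtons": 80, "targets": [[0, 0, 0, 0, 0.3], [0, 0, 0, 0, 0.6], [0, 0, 0, 0, 0.9], [0, 0, 0, 0, 1], [0, 0, 0, 0, 1], [0, 0, 0, 0, 1], [0, 0, 0, 0, 1], [0, 0, 0, 0, 1], [0, 0, 0, 0, 1], [0, 0, 0, 0, 1]]}}

```text
t: 13.15
eef_pos: [0.4786, -0.2328, 0.0328]
tool_rot: [0.0, 0.637, 0.771, 0.0]
contact_force: [-2.0, 0.8, 6.2]
gripper_width: 0.149
```

>>> {"api": "step_arm", "payload": {"targets": [[0, 0, -5, 0, 1], [0, 0, -15, 0, 1], [0, 0, -30, 0, 1], [0, 0, -50, 0, 1], [0, 0, -75, 0, 1], [0, 0, -100, 0, 1], [0, 0, -118, 0, 1], [0, 0, -120, 0, 1], [0, 0, -120, 0, 1]]}}

```text
t: 13.9
eef_pos: [0.479, -0.233, 0.1538]
tool_rot: [0.001, 0.637, 0.771, 0.001]
contact_force: [-1.1, -1.0, -1.4]
gripper_width: 0.156
```

```bash
python3 - <<'E'
from inhand import *
from station import bot
say(incas(-.205,.075,.093+.005+.031),CAS[3])
T=bot.read_camera("top");x=T["frame"][150:250,365:465,::-1];S=bot.read_camera("scene");c=S["frame"][120:220,200:300,::-1]
meas(S,"amber",0)
cv2.imwrite("pics/lifta.png",cv2.resize(np.hstack([x,c]),(800,400),interpolation=cv2.INTER_CUBIC))
E
```

```text
t 13.9 tcp [ 0.479  -0.233   0.1538] tilt [ 0.0028 -0.0007] F [-1.12 -0.99 -1.35] w 0.156
target [0.4942 0.0463 0.111 ] -> (array([271.6,  67.3,  42.7]), np.float64(-0.05))
amber n 430 tilt x,y [0.002 0.004] topz 0.1261 cen [ 0.5695 -0.2907  0.1261] circ 568.3 -290.9 48.0
```

View pics/lifta.png

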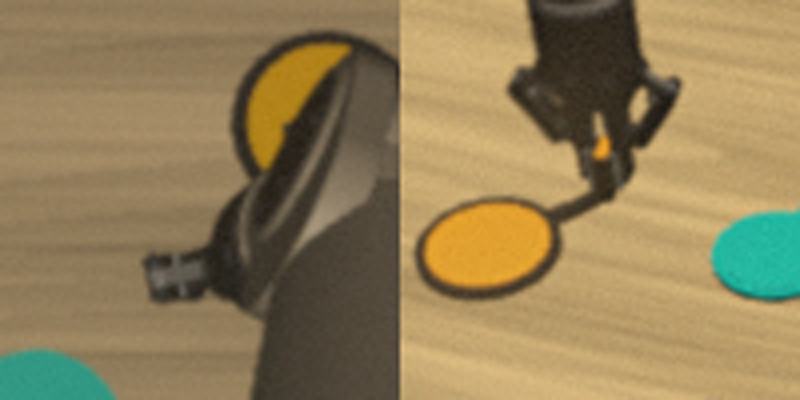

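>>> {"api": "step_arm", "payload": {"targets": [[25, 6, 0, 0, 1], [55, 14, 0, 0, 1], [85, 21, 0, 0, 1], [115, 28, 0, 0, 1], [145, 36, 0, 0, 1], [175, 43, 0, 0, 1], [205, 51, 0, 0, 1], [235, 58, 0, 0, 1], [258, 64, 0, 0, 1], [269, 67, 0, 0, 1], [271.5, 67, 10, 0, 1], [271.5, 67, 25, 0, 1], [271.5, 67, 37, 0, 1], [271.5, 67, 41, 0, 1], [271.5, 67, 41, 0, 1], [271.5, 67, 41, 0, 1]]}}

```text
t: 15.33
eef_pos: [0.4928, 0.0452, 0.1108]
tool_rot: [-0.0, 0.638, 0.77, -0.001]
contact_force: [0.4, -0.4, -0.2]
gripper_width: 0.157
```

```bash
sed -i 's/T\["frame"\]\[90:190,270:370/T["frame"][90:210,260:380/;s/S\["frame"\]\[200:300,250:350/S["frame"][180:300,240:360/' look.py; python3 -c "
from look import *
look(7,'amber',-.205,.075,.093+.005+.033);print(incas(-.13,0,.099))"
```

```text
t 15.33 tcp [0.4928 0.0452 0.1108] tilt [-0.0012 -0.0007] F [ 0.42 -0.41 -0.16] w 0.157
target [0.4942 0.0463 0.113 ] -> (array([ 0.9,  1.6, -2.2]), np.float64(-0.14))
amber n 564 tilt x,y [0.005 0.004] topz 0.0848 cen [ 0.5843 -0.0127  0.0848] circ 582.9 -12.5 49.1
amber n 753 tilt x,y [ 0.008 -0.01 ] topz 0.0854 cen [ 0.583  -0.024   0.0854] circ 581.2 -15.2 47.6
[ 0.58203945 -0.01315166  0.081     ]
```

View pics/look7.png

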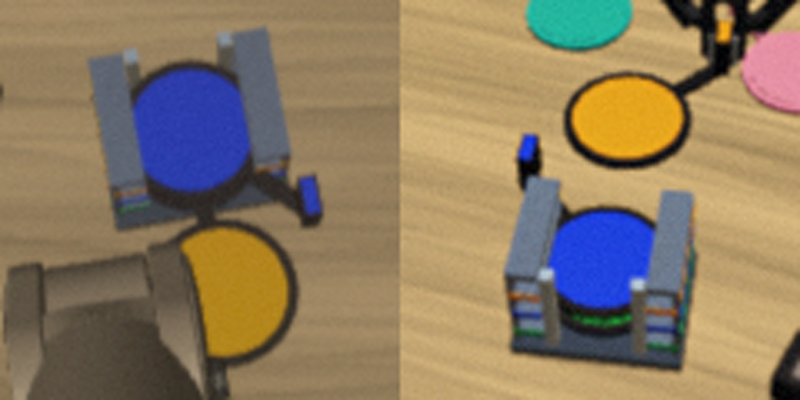

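>>> {"api": "step_arm", "payload": {"targets": [[0.7, 2, -1.5, 0, 1], [0.7, 12, -1.5, 0, 1], [0.7, 24, -1.5, 0, 1], [0.7, 36, -1.5, 0, 1], [0.7, 48, -1.5, 0, 1], [0.7, 58, -1.5, 0, 1], [0.7, 68, -1.5, 0, 1], [0.7, 77, -1.5, 0, 1], [0.7, 81, -1.5, 0, 1], [0.7, 81, -1.5, 0, 1]]}}

```text
t: 16.27
eef_pos: [0.5736, 0.0627, 0.1128]
tool_rot: [0.0, 0.637, 0.771, 0.0]
contact_force: [-0.3, -0.2, -0.8]
gripper_width: 0.153
```

```bash
python3 -c "
from look import *
look(8,'amber',-.075,.075,.093+.005+.033)"
```

```text
t 16.27 tcp [0.5736 0.0627 0.1128] tilt [0.0007 0.0002] F [-0.33 -0.21 -0.77] w 0.153
target [0.6219 0.0709 0.113 ] -> (array([-1.1, 49. , -0.2]), np.float64(-0.03))
amber n 630 tilt x,y [0.001 0.   ] topz 0.086 cen [0.6633 0.0031 0.086 ] circ 662.7 3.5 49.1
amber n 738 tilt x,y [-0.005  0.005] topz 0.0873 cen [ 0.663  -0.0061  0.0873] circ 661.8 2.7 47.7
```

View pics/look8.png

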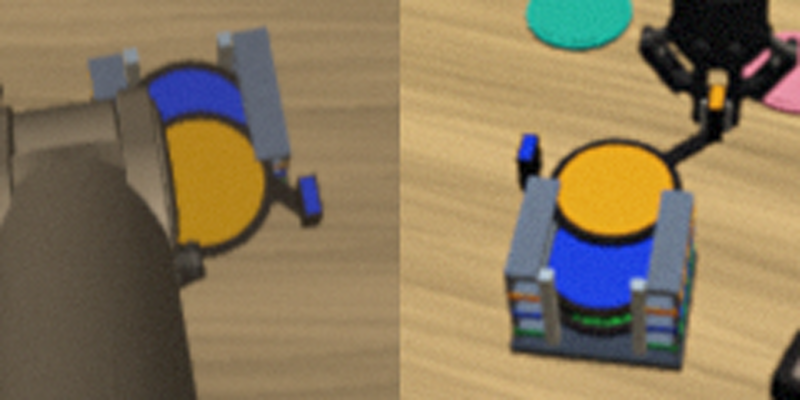

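>>> {"api": "step_arm", "payload": {"targets": [[-1, 8, 0, 0, 1], [-1, 18, 0, 0, 1], [-1, 28, 0, 0, 1], [-1, 36, 0, 0, 1], [-1, 42, 0, 0, 1], [-1, 46, 0, 0, 1], [-1, 48, 0, 0, 1], [-1, 48, 0, 0, 1]]}}

```text
t: 17.03
eef_pos: [0.6202, 0.0706, 0.1126]
tool_rot: [-0.0, 0.637, 0.771, -0.0]
contact_force: [-0.3, -0.0, -0.3]
gripper_width: 0.151
```

>>> {"api": "step_arm", "payload": {"targets": [[0, 0, 2, 0, 1], [0, 0, 3.5, 0, 1], [0, 0, 4.5, 0, 1], [0, 0, 4.5, 0, 1]]}}

```text
t: 17.37
eef_pos: [0.6196, 0.0704, 0.1084]
tool_rot: [-0.0, 0.637, 0.771, -0.0]
contact_force: [0.6, 0.4, -0.4]
gripper_width: 0.149
```

```bash
python3 -c "
from look import *
look(9,'amber',-.075,.075,.093+.033)"
```

```text
t 17.37 tcp [0.6196 0.0704 0.1084] tilt [-0.0002 -0.    ] F [ 0.62  0.37 -0.4 ] w 0.149
target [0.6219 0.0709 0.108 ] -> (array([0.1, 2.3, 0.4]), np.float64(-0.05))
amber n 666 tilt x,y [0.003 0.004] topz 0.0817 cen [0.7107 0.0104 0.0817] circ 709.4 11.6 48.9
amber n 716 tilt x,y [-0.005  0.008] topz 0.0829 cen [0.7086 0.0031 0.0829] circ 707.8 10.8 47.8
```

View pics/look9.png

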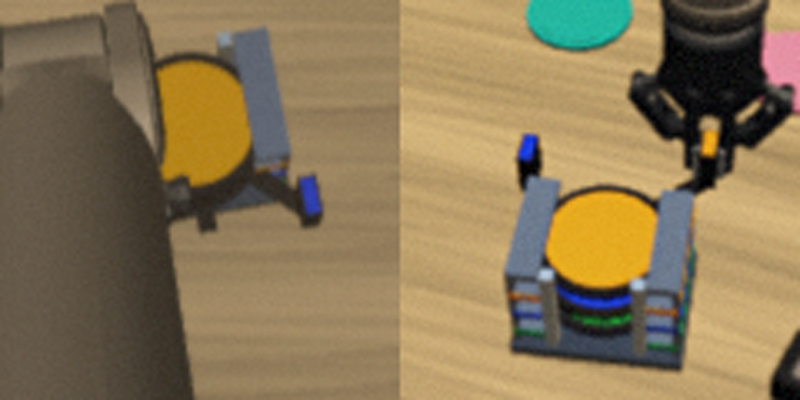

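>>> {"api": "step_arm", "payload": {"targets": [[0, 1, 0.7, 0, 1], [0, 2, 0.7, 0, 1], [0, 2, 0.7, 0, 1]]}}

```text
t: 17.72
eef_pos: [0.6217, 0.0708, 0.1082]
tool_rot: [-0.0, 0.637, 0.771, -0.0]
contact_force: [-3.7, 0.3, 6.2]
gripper_width: 0.153
```

>>> {"api": "step_arm", "payload": {"targets": [[0, 1, 0, 0, 1], [0, 1, 0, 0, 1]]}}

```text
t: 17.88
eef_pos: [0.622, 0.0709, 0.1082]
tool_rot: [-0.001, 0.637, 0.771, -0.001]
contact_force: [-7.0, -0.2, 7.6]
gripper_width: 0.15
```

>>> {"api": "step_arm", "payload": {"targets": [[0, 1, 0, 0, 1], [0, 1, 0, 0, 1]]}}

```text
t: 18.05
eef_pos: [0.6222, 0.071, 0.1082]
tool_rot: [-0.001, 0.637, 0.771, -0.001]
contact_force: [-10.1, -0.6, 10.7]
gripper_width: 0.149
```

>>> {"api": "step_arm", "payload": {"targets": [[0, -2, -1, 0, 1], [0, -2, -1, 0, 1], [0, -2, -1, 0, 0.7], [0, -2, -1, 0, 0.6], [0, -2, -1, 0, 0.5], [0, -2, -1, 0, 0.4], [0, -2, -1, 0, 0.4], [0, -2, -1, 0, 0.4], [0, -2, -1, 0, 0.4]]}}

```text
t: 18.8
eef_pos: [0.6219, 0.0708, 0.1086]
tool_rot: [0.0, 0.637, 0.771, 0.0]
contact_force: [0.5, -0.6, -0.8]
gripper_width: 0.598
```

>>> {"api": "step_arm", "payload": {"targets": [[0, -2, -10, 0, 0.4], [0, -2, -30, 0, 0.4], [0, -2, -60, 0, 0.4], [0, -2, -95, 0, 0.4], [0, -2, -120, 0, 0.4], [30, -20, -125, 0, 0.4], [60, -50, -125, 0, 0.4], [90, -80, -125, 0, 0.4], [120, -100, -125, 0, 0.4], [150, -110, -125, 0, 0.4], [180, -110, -125, 0, 0.4], [180, -110, -125, 0, 0.4], [180, -110, -125, 0, 0.4], [180, -110, -125, 0, 0.4]]}}

```text
t: 19.97
eef_pos: [0.4802, 0.2263, 0.2341]
tool_rot: [0.0, 0.637, 0.771, 0.0]
contact_force: [1.5, -0.7, -0.1]
gripper_width: 0.601
```

```bash
python3 -c "
from look import *
look(10,'amber',-.075,.075,.093+.033)
for n in('top','scene'):
    cv2.imwrite(f'pics/end_{n}.png',load(n,10)['frame'][:,:,::-1])
P0=cloud(load('scene',0));P1=cloud(load('scene',10));print(P0[240,204],P1[240,204],P0[295,375],P1[295,375])
d=np.abs(load('scene',0)['frame'].astype(int)-load('scene',10)['frame']).max(2)
print('diff brick',np.median(d[278:318,348:404]),d[278:318,348:404].max(),'tin',d[228:266,188:220].max())
"
```

```text
t 19.97 tcp [0.4802 0.2263 0.2341] tilt [ 0.0005 -0.0003] F [ 1.49 -0.72 -0.13] w 0.601
target [0.6219 0.0709 0.108 ] -> (array([-179.2,  109.9,  126.2]), np.float64(-0.05))
amber n 659 tilt x,y [-0.005  0.005] topz 0.0817 cen [0.7122 0.0105 0.0817] circ 711.0 12.1 49.0
amber n 925 tilt x,y [ 0.002 -0.005] topz 0.0828 cen [0.7097 0.0108 0.0828] circ 709.8 11.3 48.1
[ 0.75297922 -0.25526274  0.07403489] [ 0.75181447 -0.25638961  0.07224784] [0.74824878 0.22424369 0.03309249] [0.74962612 0.22431363 0.03529355]
diff brick 5.0 19 tin 14
```

View pics/look10.png

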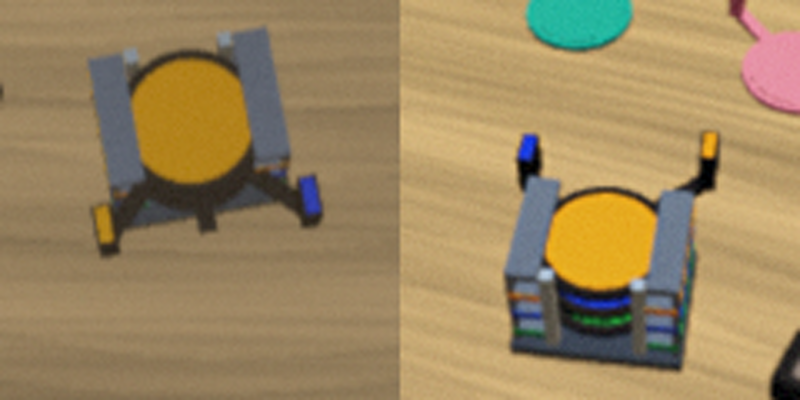

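Both filters are home and level: the top view shows the amber tab at about (103,230) and the blue tab at about (310,200), both in front of the cassette. The brick and tin haven't moved, and the gripper is clear. Handing in.

```bash
python3 -c "
from station import bot
print(bot.hand_in())"
```

```text
the job is handed in; nothing more can be done
None
```

I put the blue filter in the middle slot and the amber one in the top slot. I pushed each until it stopped against the back posts, let go and backed the arm clear. The job was handed in at about 20 s; it gave no verdict.

- **Position:** both discs measure about 1–3 mm from their home points along and across the slot. The two cameras disagree by about 2 mm, and so did my fit of the cassette's position.
- **Height and level:** both underside heights match the ledges, about 51 mm (blue) and 76 mm (amber) above the desk. Both discs are level within about 0.01 rad.
- **Tabs and bystanders:** both tabs stick out of the front. The brick and tin look the same as in the first pictures.
- **Blue, last check:** I measured the blue disc after letting go of it. After the amber went in I only checked it by eye: its tab had not moved and its rim was still in its slot.
- **Disagreement:** the cassette's roof looks about 131 mm wide in the pictures, not the 140 mm given. I therefore placed the slots using the roof's inner edges, its depth readings and the fixed green filter.

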